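# Find the lid that snaps onto the egg tub

### The job

Three look-alike snap lids are lying on the sloping wire drainer; find by trying which one fits the tub of eggs on the cutting board, and press it on until it snaps fully home all round. Put any lid that does not fit back on the drainer, lying on the slope bar up as before, and leave the tub upright on the board without tipping it or knocking the other things about.

Things in the scene. Friction and masses are not known exactly. Their poses are not given: they have to be found in the camera images.
- lid_a: one of 3 white snap lids, alike from above, one of which fits the tub (not told which). Brim 116 mm across, z 14 to 18 mm; on it a straight grip bar 50 mm long (x), 18 thick (y), z 18 to 46 mm. Origin: centre of the skirt's lower edge; z out of the top through the bar. 70 g. Starts bar up on the sloping drainer, brim against the low rail, in any of its 3 places
- lid_b: a second lid: same brim, bar and origin as lid_a, other groove size (the grooves under the brims differ by 12 to 13 mm in diameter). The fitting lid, lowered level on the tub, catches on the lugs 8 mm before it is home, then snaps down under 6 to 14 N
- lid_c: a third lid: same brim, bar and origin as lid_a, other groove size. Home, the fitting lid's brim rests on the rim, its origin 61 mm above the tub's. The too small lid stops about 14 mm higher than that, the too large one about 7 mm higher, however hard they are pressed
- tub: round white plastic tub of boiled eggs, open, loose on the board: 75 mm tall, rim 88 mm across outside, 78 inside, four springy rounded lugs standing out 4 mm under the rim. Origin: centre of the underside, z up. The fitting lid has 2.2 mm play all round; set down within 3 mm of centre it guides itself on, at any turn about z. About 0.54 kg, slides a little on the board if pushed
- board: flat wooden cutting board, fixed, 240 x 180 x 14 mm, under the tub. Origin: centre of its underside; x along the 240 mm side
- drainer: fixed steel wire drainer: a slope 126 mm long, 380 wide, 35 degrees from level, an 18 mm rail along its sides and its low edge, which faces the robot. Origin: middle of the sloping surface, 66 mm up; x up the slope, y across to the left, z square out of it. A lid resting there has its origin at x = 0, z = 0 and its z along this z; places at y = -124, 0, 124 mm. A lid let go there slides to the low rail at most
- mug: white mug, 80 mm across, 92 mm tall, bystander; origin at the centre of its underside
- bowl: blue bowl, 124 mm across, 55 mm tall, bystander; origin at the centre of its underside
- soap: pale green soap bottle with a pump head, 64 mm across, 175 mm tall, bystander; origin at the centre of its underside
- jar: amber glass jar with a steel cap, 60 mm across, 85 mm tall, bystander; origin at the centre of its underside
- spoon: spoon lying flat, bystander; origin near the middle of its underside
- saltdish: small white dish, 76 mm across, 28 mm tall, bystander; origin at the centre of its underside
There are look-alikes about, which are no part of the job. What is shaped like the lid_a but purple or turquoise is not meant.

How it is judged:
By the outcome, as a careful person would: the job done as asked, in the order asked, and still so for the second after the job is handed in, with the robot touching nothing.
It also fails if it takes over 72 s, if anything falls off the work surface, if the arm or the gripper's body presses on something with over 40 N, if the wrist force passes 120 N, or if a joint passes its speed limit or range.

### The arm

A 6-joint arm with a two-finger parallel gripper is mounted at the origin on the work surface. World frame = base frame: x ahead of the robot, y to its left, z up, the work surface at z = 0. Lengths are in m, angles in degrees, forces in N, time in s.
With the tool pointing down it reaches from about 0.375 to 0.9 m from the base axis. Payload 3.1 kg.
Tool frame: the origin (TCP) lies at the very end of the fingers, on their centre line; the grasp point (between the pads) lies bot.grip_point_offset behind it (bot.grip_point_offset is the distance from the TCP to the grasp point, in m); z points along the fingers, y is the line along which they close (so a half turn about z gives the same grasp; the last joint's range is limited). The gripper opens to 87 mm and grips with 3 to 60 N. Pads are 19 mm wide; open, the fingers measure 117 mm over their backs; the gripper's body (75 mm by 190 mm) begins 51 mm behind the grasp point.
Start: joints at [61.908, 30.224, 82.088, -0, 67.689, -10.227], TCP at [0.192, 0.595, 0.223] pointing down, gripper open.
Joint ranges: [-176.69, 176.69], [-43.24, 126.21], [12.49, 139.97], [-82, 262], [0, 151.66], [-163.58, 163.58]. Speed limits (degrees/s): [159.86, 159.86, 180, 180, 180, 180].

### API

Orientations are given as a 3x3 rotation matrix whose columns are the frame's x, y, z axes.
In Python, from rig import bot, viewer, ticket gives the robot as it stands.
- The arm moves only by the tool servo_tool, never from a script. Its argument "targets" is a list of rows, each an object with "offset": the shift along the tool's x, y, z in m, a list of three; "dr": the turn, a rotation vector about the tool's x, y, z in degrees, a list of three. In form: [{"offset": [x, y, z], "dr": [ax, ay, az]}, ...]. A call has 1 to 20 rows; each row is the pose to reach, as a shift and turn from the pose commanded when the call began, along the tool's axes at that moment; what a row does not reach only later rows make up. A row lasts 1/12 s, in which the tool goes at most 41.7 mm and 7.16 degrees, less where a joint would pass 70% of its speed; a pose out of reach is approached as far as the arm can. A call with a gripper value outside its range is refused whole. "gripper" is the gripper command: -1 is fully open, 1 is shut, values between are in proportion, set as the call begins (left out, the last holds). The fingers move at their own pace and stop on an object; the grip force is fixed at half the most. Time passes only in rows, so rows that repeat a pose let the fingers close. It gives the time, the measured TCP pose, the force, the opening and the grip force at its end, in the units of the state.
- bot.read_state(): the state, without advancing time (a new reading comes with each control period).
- viewer.capture(name): name is "scene" or "top"; returns a dict with "color" (420x560x3 uint8, red, green, blue), "camera_matrix" (3x3 intrinsics, pixels), "k1" (the pictures are not rectified: a ray, as slopes to the right and down, at radius r is drawn at 1 + k1 r^2 times it, then the intrinsics apply), "R" (3x3) and "t" (3): a world point X has camera coordinates R X + t. Camera axes: x right, y down, z forward; pixel columns grow to the right and rows downward; lengths in m; the calibration is good to about 2 mm. A picture is of the moment at which its call begins. There is no depth.
- ticket.hand_in(): hands the job in; it is judged then, once.
The state is a dict: "time_s": time; "joint_positions": joint angles; "qvel": joint speeds; "tau": joint torques, N m; "position": TCP position; "tcp_rot": TCP orientation; "force": force on the tool from outside, world axes, zero at the start; "moment": the same for the moment, N m; "opening": opening from 0.0 (shut) to 1.0 (fully open); "grasp_force": force on a finger pad.
Only numpy, scipy, OpenCV 4.12 (cv2) and the standard library are available. Lean on these libraries where they do the work, as an engineer would, in place of code of your own. Each camera call takes 0.05 s, during which the arm holds its last target. There are 200 camera calls.

## Working session

There is one attempt and no reset: what is moved stays moved. The work goes in short steps, Python scripts to look and compute and a tool call to move; the robot and the scene stay as the last step left them, time stands still between calls to the robot, and variables do not carry over. Pictures are saved under pics/ and viewed, at most 10 in all, crops included, and the job is handed in when it is done.

Besides the shell and the picture viewer there is one more tool, called in YAML: its name, and indented under it one key for each argument. servo_tool: Moves the arm, as the interface text tells. Its arguments: {"type":"object","properties":{"targets":{"type":"array"},"gripper":{"type":"number"}},"required":["targets"]}

```bash
mkdir -p pics; ls
python3 - <<'E'
from rig import bot,viewer
import cv2,numpy as np
for n in("scene","top"):
    c=viewer.capture(n);cv2.imwrite(f"pics/{n}0.png",c["color"][:,:,::-1]);np.savez(f"{n}.npz",**c)
    print(n,c["camera_matrix"].tolist(),c["k1"],np.round(c["R"],3).tolist(),c["t"])
print(bot.grip_point_offset,bot.read_state())
E
```

```text
pics
scene [[438.87704538940784, 0.0, 281.2937735961035], [0.0, 438.87704538940784, 215.70641195280575], [0.0, 0.0, 1.0]] -0.13562746915531174 [[-0.638, 0.77, -0.002], [0.592, 0.49, -0.64], [-0.492, -0.41, -0.768]] [ 0.31926788 -0.27918053  1.63288798]
top [[538.6534572680738, 0.0, 286.3212441291504], [0.0, 538.6534572680738, 212.0162983152794], [0.0, 0.0, 1.0]] -0.20070959518445253 [[-0.005, -1.0, -0.018], [-0.981, 0.009, -0.194], [0.195, 0.017, -0.981]] [0.04005906 0.53253285 1.41768899]
0.0187 {'time_s': 0.1, 'joint_positions': array([ 6.19088214e+01,  3.02737448e+01,  8.21500543e+01,  2.19814859e-03,
        6.76900068e+01, -1.02258533e+01]), 'qvel': array([ 0.00138711, -0.16605865, -0.20168459, -0.07223287,  0.09836378,
       -0.02710263]), 'tau': array([ 6.77353328e-04, -4.40987206e+01, -1.77149981e+01,  6.35315641e-02,
        5.33780828e-02, -4.22223263e-05]), 'position': array([0.19136387, 0.59427936, 0.22166276]), 'tcp_rot': array([[-9.51775572e-01,  3.06793621e-01, -9.66606311e-04],
       [ 3.06794899e-01,  9.51774069e-01, -1.73558710e-03],
       [ 3.87523771e-04, -1.94843929e-03, -9.99998027e-01]]), 'force': array([ 0.13400563,  1.17428149, -0.08053481]), 'moment': array([ 0.0490706 , -0.06940219,  0.04777307]), 'grasp_force': 0.0, 'opening': 1.0027142906046655}
```

View pics/scene0.png

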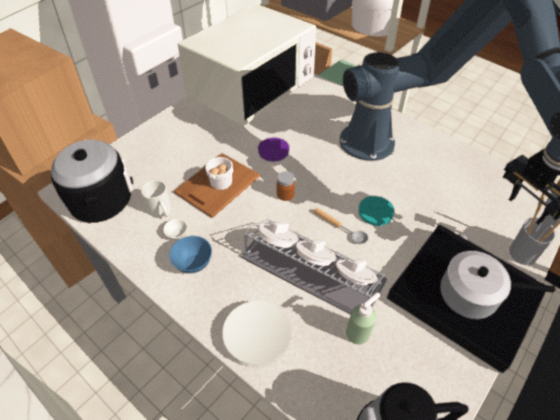

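View pics/top0.png

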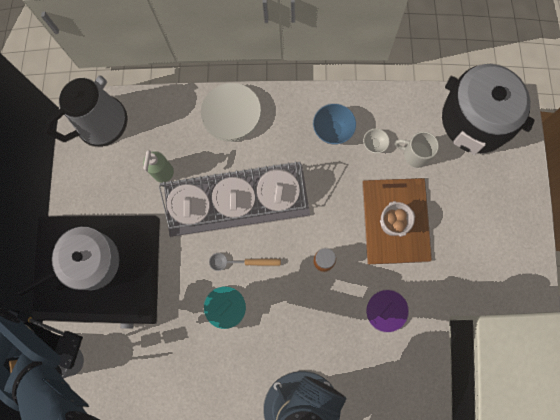

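The top view shows three lids at about (188,204), (234,197) and (278,190), the tub at (397,219), and the board spanning columns 363-431. The purple and turquoise decoys are at (387,310) and (225,307). I'll take a closer look.

```bash
cat > h.py <<'E'
import numpy as np,cv2
def load(n):
    return dict(np.load(f"{n}.npz"))
def proj(c,X):
    X=np.atleast_2d(X)@c["R"].T+c["t"]; s=X[:,:2]/X[:,2:]
    s=s*(1+c["k1"]*(s**2).sum(1,keepdims=True)); K=c["camera_matrix"]
    return s*[K[0,0],K[1,1]]+K[:2,2]
def ray(c,uv):
    K=c["camera_matrix"]; d=(np.atleast_2d(uv)-K[:2,2])/[K[0,0],K[1,1]]; s=d.copy()
    for _ in range(20): s=d/(1+c["k1"]*(s**2).sum(1,keepdims=True))
    return -c["R"].T@c["t"],np.c_[s,np.ones(len(s))]@c["R"]
def onz(c,uv,z):
    o,d=ray(c,uv); return o+d*((z-o[2])/d[:,2:])
E
python3 - <<'E'
from h import *
t=load("top");s=load("scene")
im=t["color"][:,:,::-1]
a=cv2.resize(im[155:245,155:315],None,fx=5,fy=5,interpolation=cv2.INTER_CUBIC)
b=cv2.resize(im[170:270,355:440],None,fx=4,fy=4,interpolation=cv2.INTER_CUBIC)
cv2.imwrite("pics/a.png",a)
si=s["color"][:,:,::-1]
b2=cv2.resize(si[210:310,230:390],None,fx=3,fy=3,interpolation=cv2.INTER_CUBIC)
o=np.zeros((400,340+480,3),np.uint8);o[:400,:340]=b;o[:300,340:]=b2
cv2.imwrite("pics/b.png",o[:,:800])
for n,uv in [("tub rim",(397.5,218))]: print(n,onz(t,uv,.089))
# scene tub rim center approx (219,167)
print(onz(s,(219,167),.089))
E
```

```text
tub rim [[ 0.5066904  -0.26086927  0.089     ]]
[[ 0.51073621 -0.25347311  0.089     ]]
```

View pics/a.png

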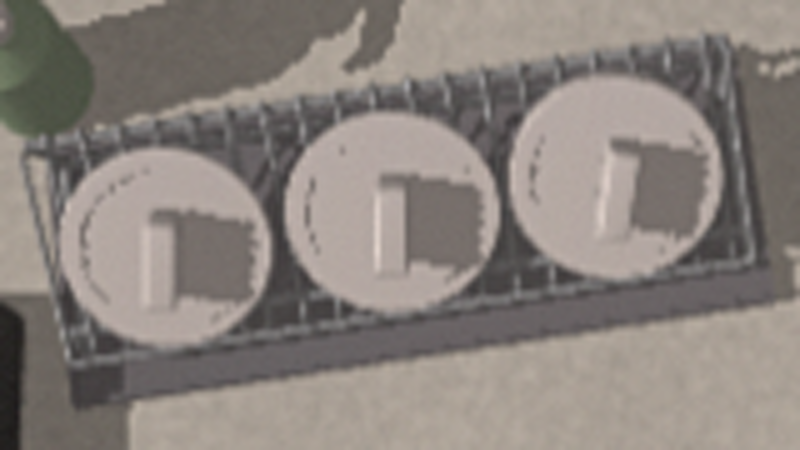

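View pics/b.png

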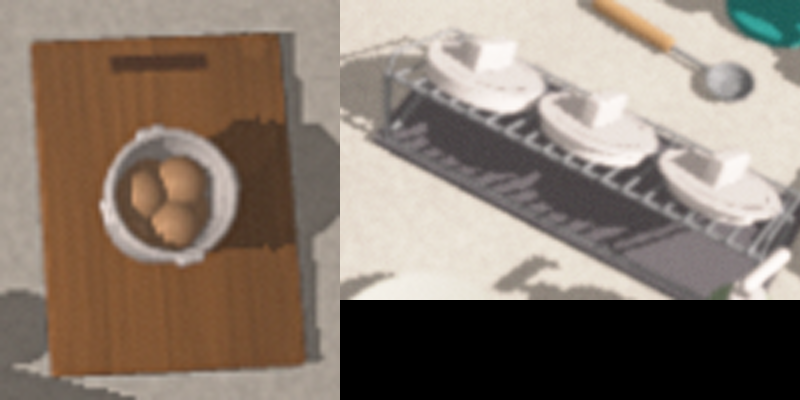

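Crop a shows the lid brims centred at (188,204), (233,197) and (278,190), with the bars pointing roughly up the slope. Crop b shows the tub rim centred at (397.5,218.5), with a lug at each of the four sides. Next I fit the poses.

```bash
cat >> h.py <<'E'
from scipy.optimize import least_squares
from scipy.spatial.transform import Rotation as Ro
def drR(yaw): return Ro.from_euler("ZY",[yaw,-35],degrees=True).as_matrix()
YS=[.124,0,-.124] # left, mid, right
def lidpts(p,k):
    O=np.array([p[0],p[1],.066]);D=drR(p[2]); c,s=np.cos(np.radians(p[3+k])),np.sin(np.radians(p[3+k]))
    L=np.array([[0,0,.018],[.025*c,.025*s,.046],[-.025*c,-.025*s,.046]])+[0,YS[k],0]
    return O+L@D.T
def plan(pos,R,st,show=True):
    P=st["position"];T=st["tcp_rot"]
    off=T.T@(np.array(pos)-P); dr=Ro.from_matrix(T.T@R).as_rotvec(degrees=True)
    print("offset",np.round(off,4).tolist(),"dr",np.round(dr,1).tolist(),"rows~",round(max(np.linalg.norm(off)/.0417,np.linalg.norm(dr)/7.16),1))
E
python3 - <<'E'
from h import *
t=load("top");s=load("scene")
q=np.array([[166,247.5],[160,213],[158,310],[392.5,212.5],[391,178],[389,276],[616,177.5],[624,140],[612,238]])
uv=(q+.5)/5-.5+[155,155]
f=lambda p:(np.vstack([proj(t,lidpts(p,k)) for k in range(3)])-uv).ravel()
r=least_squares(f,[.55,.1,0,0,0,0]);print(np.round(r.x,4));print(np.round(r.fun.reshape(-1,2),1).tolist())
np.save("dr.npy",r.x)
print([np.round(proj(s,lidpts(r.x,k)),1).tolist() for k in range(3)])
# tub rim fit: scene projection of rim centre
X=onz(t,(np.array([171,195.])+.5)/4-.5+[355,170],.089);print(X,proj(s,X))
# soap: top at 175 mm
print("soap base",onz(t,(160,178),0.0),"head",onz(t,(153,158),.17))
si=s["color"][:,:,::-1].copy()
for k in range(3):
  for a in proj(s,lidpts(r.x,k)): cv2.circle(si,tuple(np.int32(np.round(a))),1,(0,0,255),-1)
th=np.linspace(0,6.28,40)
for a in proj(s,X+np.c_[.044*np.cos(th),.044*np.sin(th),0*th]): si[tuple(np.int32(np.round(a))[::-1])]=(0,255,0)
cv2.imwrite("pics/c.png",np.hstack([cv2.resize(si[210:310,240:390],None,fx=3,fy=3,interpolation=0),cv2.resize(si[145:205,180:255],None,fx=4,fy=5,interpolation=0)]))
E
```

```text
[  0.582    0.1825   8.5482 -12.9002 -11.1567 -14.9205]
[[-0.2, -0.7], [0.2, 1.5], [0.3, -0.6], [-0.5, -0.8], [-0.2, 1.2], [-0.2, -0.9], [0.1, -0.9], [0.2, 1.6], [0.4, -0.5]]
[[[355.4, 269.7], [354.7, 262.2], [363.3, 259.1]], [[314.9, 250.4], [313.5, 242.7], [322.8, 240.2]], [[276.8, 232.1], [274.0, 224.0], [285.2, 222.7]]]
[[ 0.50567644 -0.26048583  0.089     ]] [[218.57949308 165.21772958]]
soap base [[0.64754273 0.40485762 0.        ]] head [[0.65632104 0.38155271 0.17      ]]
```

View pics/c.png

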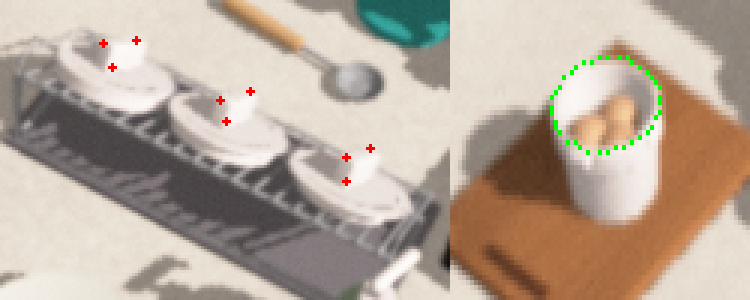

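The projections match both views: the tub at (0.506,-0.260) and the drainer yawed 8.5°. I'll start with the right-hand lid.

```bash
cat >> h.py <<'E'
def grasp(k,z=.021,dx=0,p=None):
    p=np.load("dr.npy") if p is None else p
    D=drR(p[2]);L=D@Ro.from_euler("z",p[3+k],degrees=True).as_matrix()
    O=np.array([p[0],p[1],.066])+D@[0,YS[k],z]+L@[dx,0,0]
    return O,np.c_[-L[:,0],L[:,1],-L[:,2]]
E
python3 - <<'E'
from h import *
from rig import bot
st=bot.read_state()
for z in(.1,): O,R=grasp(2,z);print(O,R.round(2).tolist());plan(O,R,st)
E
```

```text
[0.54371683 0.05131177 0.1479152 ] [[-0.82, 0.06, 0.57], [0.14, 0.99, 0.09], [-0.55, 0.15, -0.82]]
offset [-0.502, -0.4085, 0.0743] dr [-12.5, -32.8, -11.1] rows~ 15.6
```

servo_tool:
  targets:
    - {"offset": [-0.502, -0.408, 0.074], "dr": [-12.5, -32.8, -11.1]}
    - {"offset": [-0.502, -0.408, 0.074], "dr": [-12.5, -32.8, -11.1]}
    - {"offset": [-0.502, -0.408, 0.074], "dr": [-12.5, -32.8, -11.1]}
    - {"offset": [-0.502, -0.408, 0.074], "dr": [-12.5, -32.8, -11.1]}
    - {"offset": [-0.502, -0.408, 0.074], "dr": [-12.5, -32.8, -11.1]}
    - {"offset": [-0.502, -0.408, 0.074], "dr": [-12.5, -32.8, -11.1]}
    - {"offset": [-0.502, -0.408, 0.074], "dr": [-12.5, -32.8, -11.1]}
    - {"offset": [-0.502, -0.408, 0.074], "dr": [-12.5, -32.8, -11.1]}
    - {"offset": [-0.502, -0.408, 0.074], "dr": [-12.5, -32.8, -11.1]}
    - {"offset": [-0.502, -0.408, 0.074], "dr": [-12.5, -32.8, -11.1]}
    - {"offset": [-0.502, -0.408, 0.074], "dr": [-12.5, -32.8, -11.1]}
    - {"offset": [-0.502, -0.408, 0.074], "dr": [-12.5, -32.8, -11.1]}
    - {"offset": [-0.502, -0.408, 0.074], "dr": [-12.5, -32.8, -11.1]}
    - {"offset": [-0.502, -0.408, 0.074], "dr": [-12.5, -32.8, -11.1]}
    - {"offset": [-0.502, -0.408, 0.074], "dr": [-12.5, -32.8, -11.1]}
    - {"offset": [-0.502, -0.408, 0.074], "dr": [-12.5, -32.8, -11.1]}
    - {"offset": [-0.502, -0.408, 0.074], "dr": [-12.5, -32.8, -11.1]}
    - {"offset": [-0.502, -0.408, 0.074], "dr": [-12.5, -32.8, -11.1]}

```text
time_s: 1.6
position: [0.5463, 0.1124, 0.164]
tcp_rot: [[-0.821, 0.114, 0.559], [0.138, 0.99, 0.001], [-0.554, 0.078, -0.829]]
force: [-0.1, 0.3, -0.1]
opening: 0.999
grasp_force: 0.0
```

Run:
```python
from h import *
from rig import bot,viewer
st=bot.read_state();print(st["position"],st["force"])
plan(*grasp(2,.1),st);plan(*grasp(2,.021),st)
c=viewer.capture("scene");im=c["color"][:,:,::-1].copy()
O,R=grasp(2,.1);p=proj(c,np.array([st["position"]]))
print(p)
cv2.circle(im,tuple(np.int32(p[0])),1,(0,0,255),-1)
cv2.imwrite("pics/d.png",cv2.resize(im[150:300,200:400],None,fx=4,fy=4,interpolation=2))
```

```text
[0.54632455 0.1123744  0.1639635 ] [-0.08139997  0.25223504 -0.11713686]
offset [0.0026, -0.062, 0.0118] dr [-4.9, -0.0, -0.1] rows~ 1.5
offset [0.0026, -0.0553, 0.0905] dr [-4.9, -0.0, -0.1] rows~ 2.5
[[302.16499725 213.56139221]]
```

View pics/d.png

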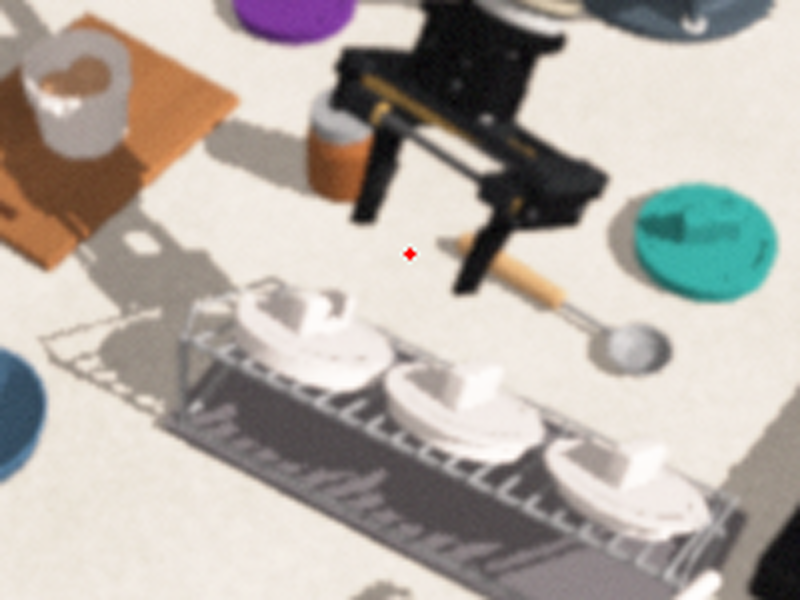

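The gripper is above and left of the right-hand lid, with the TCP projecting to (302,214). The fingers straddle the bar axis and the way is clear.

servo_tool:
  targets:
    - {"offset": [0.003, -0.062, 0.012], "dr": [-4.9, 0, 0]}
    - {"offset": [0.003, -0.062, 0.012], "dr": [-4.9, 0, 0]}
    - {"offset": [0.003, -0.062, 0.012], "dr": [-4.9, 0, 0]}
    - {"offset": [0.003, -0.0594, 0.042], "dr": [-4.9, 0, 0]}
    - {"offset": [0.003, -0.0565, 0.075], "dr": [-4.9, 0, 0]}
    - {"offset": [0.003, -0.0565, 0.075], "dr": [-4.9, 0, 0]}
    - {"offset": [0.003, -0.0565, 0.075], "dr": [-4.9, 0, 0]}
    - {"offset": [0.003, -0.0565, 0.075], "dr": [-4.9, 0, 0]}

```text
time_s: 2.32
position: [0.594, 0.1005, 0.1215]
tcp_rot: [[-0.835, 0.121, 0.536], [0.137, 0.991, -0.01], [-0.533, 0.065, -0.844]]
force: [-0.6, -0.2, 0.1]
opening: 1.001
grasp_force: 0.0
```

Run:
```python
from h import *
from rig import bot,viewer
st=bot.read_state();print(st["position"],st["force"])
plan(*grasp(2,.021),st)
```

```text
[0.59404391 0.10045376 0.12146394] [-0.56467427 -0.16577126  0.14277767]
offset [0.0192, -0.0451, 0.0298] dr [-5.7, -1.5, -0.0] rows~ 1.4
```

Run:
```python
from rig import bot
st=bot.read_state();print(st["joint_positions"].round(2),st["qvel"].round(2))
```

```text
[-9.8000e-01  3.2330e+01  1.1522e+02 -8.1950e+01  7.0000e-02 -1.0300e+00] [-2.15  0.48  0.63 -0.02 -0.09 -1.65]
```

The right lid needs j5≈0, which puts j4 at its limit. I can pitch the grasp about the closing axis by 15° and still have the pads flat on the bar, so I'll do that.

```bash
cat >> h.py <<'E'
A=15
def grasp(k,gz=.040,back=0,dx=0,p=None):
    "TCP pose: pads' grasp point at lid z=gz (+back along lid normal), pitched by A about closing axis"
    p=np.load("dr.npy") if p is None else p
    D=drR(p[2]);L=D@Ro.from_euler("z",p[3+k],degrees=True).as_matrix()
    G=np.array([p[0],p[1],.066])+D@[0,YS[k],gz+back]+L@[dx,0,0]
    R=np.c_[-L[:,0],L[:,1],-L[:,2]]@Ro.from_euler("y",A,degrees=True).as_matrix()
    return G+.0187*R[:,2],R
E
python3 - <<'E'
from h import *
from rig import bot
st=bot.read_state();plan(*grasp(2,back=.08),st)
E
```

```text
offset [0.0261, -0.0532, -0.0506] dr [-5.7, 13.5, -0.8] rows~ 2.0
```

servo_tool:
  targets:
    - {"offset": [0.013, 0, -0.05], "dr": [0, 7, 0]}
    - {"offset": [0.026, -0.03, -0.051], "dr": [0, 13.5, 0]}
    - {"offset": [0.026, -0.053, -0.051], "dr": [-5.7, 13.5, -0.8]}
    - {"offset": [0.026, -0.053, -0.051], "dr": [-5.7, 13.5, -0.8]}
    - {"offset": [0.026, -0.053, -0.051], "dr": [-5.7, 13.5, -0.8]}
    - {"offset": [0.026, -0.053, -0.051], "dr": [-5.7, 13.5, -0.8]}
    - {"offset": [0.026, -0.053, -0.051], "dr": [-5.7, 13.5, -0.8]}
    - {"offset": [0.026, -0.053, -0.051], "dr": [-5.7, 13.5, -0.8]}

```text
time_s: 2.98
position: [0.5137, 0.0496, 0.1098]
tcp_rot: [[-0.92, 0.139, 0.367], [0.128, 0.99, -0.054], [-0.371, -0.003, -0.929]]
force: [-0.6, -1.2, 0.2]
opening: 0.997
grasp_force: 0.0
```

Run:
```python
from h import *
from rig import bot
st=bot.read_state();print(st["joint_positions"].round(1),st["qvel"].round(1));plan(*grasp(2,back=.08),st);plan(*grasp(2,back=.02),st);plan(*grasp(2),st)
```

```text
[ -6.5  29.2 119.7  -4.5   9.4 -84.2] [ -17.2  -13.8  -17.4  110.9   43.7 -124.8]
offset [-0.0364, 0.0055, -0.0253] dr [-9.6, 3.0, -0.9] rows~ 1.4
offset [-0.0488, 0.0155, 0.0325] dr [-9.6, 3.0, -0.9] rows~ 1.5
offset [-0.0529, 0.0188, 0.0518] dr [-9.6, 3.0, -0.9] rows~ 1.8
```

servo_tool:
  targets:
    - {"offset": [0, 0, 0], "dr": [0, 0, 0]}
    - {"offset": [0, 0, 0], "dr": [0, 0, 0]}
    - {"offset": [0, 0, 0], "dr": [0, 0, 0]}
    - {"offset": [0, 0, 0], "dr": [0, 0, 0]}

```text
time_s: 3.32
position: [0.5148, 0.0498, 0.1096]
tcp_rot: [[-0.919, 0.14, 0.37], [0.128, 0.99, -0.056], [-0.374, -0.004, -0.928]]
force: [-0.1, 0.3, 0.3]
opening: 1.004
grasp_force: 0.0
```

Run:
```python
from h import *
from rig import bot
st=bot.read_state();print(st["joint_positions"].round(1),st["qvel"].round(1));plan(*grasp(2,back=.08),st);plan(*grasp(2,back=.02),st);plan(*grasp(2),st)
```

```text
[ -6.4  29.3 119.6  -5.1   9.2 -83.5] [ 0.2  0.4 -0.2  0.9  0.1 -0.8]
offset [-0.0356, 0.0052, -0.0259] dr [-9.6, 3.2, -0.9] rows~ 1.4
offset [-0.0478, 0.0152, 0.032] dr [-9.6, 3.2, -0.9] rows~ 1.4
offset [-0.0519, 0.0186, 0.0513] dr [-9.6, 3.2, -0.9] rows~ 1.8
```

servo_tool:
  targets:
    - {"offset": [-0.018, 0.003, -0.026], "dr": [-5, 3, 0]}
    - {"offset": [-0.036, 0.005, -0.026], "dr": [-9.6, 3.2, -0.9]}
    - {"offset": [-0.036, 0.005, -0.026], "dr": [-9.6, 3.2, -0.9]}
    - {"offset": [-0.036, 0.005, -0.026], "dr": [-9.6, 3.2, -0.9]}
    - {"offset": [-0.036, 0.005, -0.026], "dr": [-9.6, 3.2, -0.9]}
    - {"offset": [-0.036, 0.005, -0.026], "dr": [-9.6, 3.2, -0.9]}

```text
time_s: 3.82
position: [0.5393, 0.051, 0.147]
tcp_rot: [[-0.94, 0.067, 0.335], [0.112, 0.987, 0.116], [-0.323, 0.146, -0.935]]
force: [0.2, -0.1, -1.0]
opening: 1.0
grasp_force: 0.0
```

Run:
```python
from h import *
from rig import bot
st=bot.read_state();print(st["joint_positions"].round(1),st["qvel"].round(1));plan(*grasp(2,back=.08),st);plan(*grasp(2,back=.02),st);plan(*grasp(2),st)
```

```text
[ -12.7   25.7  113.7   26.1   25.1 -119.6] [ 0.8  0.5  1.4 -0.2  0.3 -0.2]
offset [0.0008, 0.0007, -0.0] dr [-0.1, -0.0, -0.1] rows~ 0.0
offset [-0.0148, 0.0009, 0.0579] dr [-0.1, -0.0, -0.1] rows~ 1.4
offset [-0.02, 0.0009, 0.0773] dr [-0.1, -0.0, -0.1] rows~ 1.9
```

servo_tool:
  targets:
    - {"offset": [-0.006, 0.001, 0.025], "dr": [0, 0, 0]}
    - {"offset": [-0.012, 0.001, 0.045], "dr": [0, 0, 0]}
    - {"offset": [-0.015, 0.001, 0.058], "dr": [0, 0, 0]}
    - {"offset": [-0.0175, 0.001, 0.067], "dr": [0, 0, 0]}
    - {"offset": [-0.019, 0.001, 0.074], "dr": [0, 0, 0]}
    - {"offset": [-0.02, 0.001, 0.077], "dr": [0, 0, 0]}
    - {"offset": [-0.02, 0.001, 0.077], "dr": [0, 0, 0]}
    - {"offset": [-0.02, 0.001, 0.077], "dr": [0, 0, 0]}

```text
time_s: 4.48
position: [0.5841, 0.0592, 0.0822]
tcp_rot: [[-0.94, 0.066, 0.335], [0.111, 0.987, 0.117], [-0.323, 0.147, -0.935]]
force: [-0.7, 0.6, 0.9]
opening: 1.0
grasp_force: 0.1
```

Run:
```python
from h import *
from rig import bot,viewer
st=bot.read_state();plan(*grasp(2),st);print(st["force"])
c=viewer.capture("scene");im=c["color"][:,:,::-1]
c=viewer.capture("top");im2=c["color"][:,:,::-1]
f=lambda a:cv2.resize(a,(400,400),interpolation=2)
cv2.imwrite("pics/e.png",np.hstack([f(im[190:260,245:315]),f(im2[155:225,245:315])]))
```

```text
offset [0.0003, -0.0007, 0.0007] dr [-0.0, -0.0, -0.1] rows~ 0.0
[-0.71273741  0.59240486  0.90933183]
```

View pics/e.png

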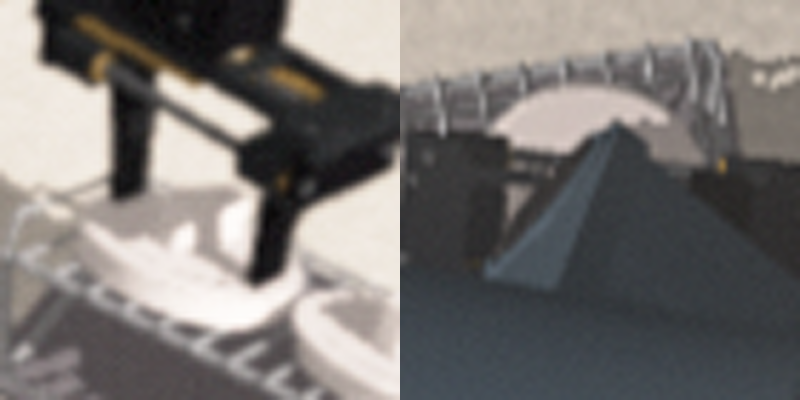

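The fingers straddle the white bar, visible between them on the left panel at around (235,230). I'll close the gripper.

servo_tool:
  targets:
    - {"offset": [0, 0, 0], "dr": [0, 0, 0]}
    - {"offset": [0, 0, 0], "dr": [0, 0, 0]}
    - {"offset": [0, 0, 0], "dr": [0, 0, 0]}
    - {"offset": [0, 0, 0], "dr": [0, 0, 0]}
    - {"offset": [0, 0, 0], "dr": [0, 0, 0]}
    - {"offset": [0, 0, 0], "dr": [0, 0, 0]}
    - {"offset": [0, 0, 0], "dr": [0, 0, 0]}
  gripper: 1

```text
time_s: 5.17
position: [0.585, 0.0589, 0.0823]
tcp_rot: [[-0.939, 0.066, 0.336], [0.112, 0.987, 0.117], [-0.324, 0.147, -0.934]]
force: [-0.2, -0.2, 2.1]
opening: 0.558
grasp_force: 0.8
```

servo_tool:
  targets:
    - {"offset": [0, 0, 0], "dr": [0, 0, 0]}
    - {"offset": [0, 0, 0], "dr": [0, 0, 0]}
    - {"offset": [0, 0, 0], "dr": [0, 0, 0]}
    - {"offset": [0, 0, 0], "dr": [0, 0, 0]}
    - {"offset": [0, 0, 0], "dr": [0, 0, 0]}
    - {"offset": [0, 0, 0], "dr": [0, 0, 0]}
    - {"offset": [0, 0, 0], "dr": [0, 0, 0]}
    - {"offset": [0, 0, 0], "dr": [0, 0, 0]}

```text
time_s: 5.83
position: [0.5851, 0.059, 0.0823]
tcp_rot: [[-0.939, 0.066, 0.337], [0.112, 0.987, 0.117], [-0.324, 0.148, -0.934]]
force: [0.0, 0.5, 2.6]
opening: 0.204
grasp_force: 30.9
```

Run:
```python
from h import *
from rig import bot
st=bot.read_state();print(st["force"],st["opening"]*87,st["grasp_force"])
n=drR(np.load("dr.npy")[2])[:,2];print((st["tcp_rot"].T@n*.05).round(4))
# pose above tub: lid level (tool pitched -A), keep lid x horizontal heading chosen by current
np.save("gr.npy",np.r_[st["position"],st["tcp_rot"].ravel()])
tub=np.array([.5057,-.2605])
def over(h,yaw):  # lid origin height h, lid yaw
    L=Ro.from_euler("z",yaw,degrees=True).as_matrix()
    R=np.c_[-L[:,0],L[:,1],-L[:,2]]@Ro.from_euler("y",A,degrees=True).as_matrix()
    return np.r_[tub,h+.040]+.0187*R[:,2],R
for y in(-6,-20,-30): plan(*over(.16,y),st)
```

```text
[0.03455598 0.54334308 2.59033696] 17.77140284635647 30.939763623755425
[ 0.0129 -0.     -0.0483]
offset [0.0112, -0.3056, -0.1588] dr [8.7, 33.9, 1.9] rows~ 8.3
offset [0.0111, -0.3045, -0.1586] dr [9.1, 32.7, 16.0] rows~ 8.2
offset [0.0108, -0.3037, -0.1584] dr [9.4, 31.5, 26.1] rows~ 8.2
```

servo_tool:
  targets:
    - {"offset": [0.007, 0, -0.025], "dr": [0, 0, 0]}
    - {"offset": [0.013, 0, -0.048], "dr": [0, 0, 0]}
    - {"offset": [0.012, -0.03, -0.08], "dr": [2, 7, 3]}
    - {"offset": [0.011, -0.304, -0.159], "dr": [9.1, 32.7, 16]}
    - {"offset": [0.011, -0.304, -0.159], "dr": [9.1, 32.7, 16]}
    - {"offset": [0.011, -0.304, -0.159], "dr": [9.1, 32.7, 16]}
    - {"offset": [0.011, -0.304, -0.159], "dr": [9.1, 32.7, 16]}
    - {"offset": [0.011, -0.304, -0.159], "dr": [9.1, 32.7, 16]}
    - {"offset": [0.011, -0.304, -0.159], "dr": [9.1, 32.7, 16]}
    - {"offset": [0.011, -0.304, -0.159], "dr": [9.1, 32.7, 16]}
    - {"offset": [0.011, -0.304, -0.159], "dr": [9.1, 32.7, 16]}
    - {"offset": [0.011, -0.304, -0.159], "dr": [9.1, 32.7, 16]}
    - {"offset": [0.011, -0.304, -0.159], "dr": [9.1, 32.7, 16]}
    - {"offset": [0.011, -0.304, -0.159], "dr": [9.1, 32.7, 16]}

```text
time_s: 7.0
position: [0.5008, -0.2569, 0.1818]
tcp_rot: [[-0.908, 0.341, -0.245], [0.328, 0.94, 0.09], [0.261, 0.001, -0.965]]
force: [-0.8, -0.3, -0.9]
opening: 0.206
grasp_force: 30.9
```

```bash
cat >> h.py <<'E'
tub=np.array([.5057,-.2605])
def over(h,yaw=-20,dx=0):
    L=Ro.from_euler("z",yaw,degrees=True).as_matrix()
    R=np.c_[-L[:,0],L[:,1],-L[:,2]]@Ro.from_euler("y",A,degrees=True).as_matrix()
    return np.r_[tub,h+.040]+L@[dx,0,0]+.0187*R[:,2],R
E
python3 - <<'E'
from h import *
from rig import bot
st=bot.read_state();print(st["joint_positions"].round(1),st["qvel"].round(1),st["grasp_force"]);plan(*over(.16),st);plan(*over(.105),st)
E
```

```text
[ -36.3   34.8   82.3   -4.2   77.5 -104.9] [ 0.8 -0.2  0.1 -0.1  0.1 -0.1] 30.917640705301892
offset [-0.001, -0.0017, -0.0004] dr [0.1, -0.1, 0.1] rows~ 0.0
offset [-0.0153, -0.0018, 0.0527] dr [0.1, -0.1, 0.1] rows~ 1.3
```

servo_tool:
  targets:
    - {"offset": [-0.008, -0.002, 0.025], "dr": [0, 0, 0]}
    - {"offset": [-0.015, -0.002, 0.053], "dr": [0, 0, 0]}
    - {"offset": [-0.015, -0.002, 0.053], "dr": [0, 0, 0]}
    - {"offset": [-0.015, -0.002, 0.053], "dr": [0, 0, 0]}
    - {"offset": [-0.015, -0.002, 0.053], "dr": [0, 0, 0]}

```text
time_s: 7.42
position: [0.5017, -0.2597, 0.1282]
tcp_rot: [[-0.908, 0.34, -0.244], [0.328, 0.941, 0.088], [0.259, 0.0, -0.966]]
force: [1.0, 0.5, 0.3]
opening: 0.206
grasp_force: 30.9
```

```bash
cat >> h.py <<'E'
def lidpose(st):  # nominal lid in hand: level frame & origin, assuming centred grasp
    R=st["tcp_rot"]@Ro.from_euler("y",-A,degrees=True).as_matrix()
    L=np.c_[-R[:,0],R[:,1],-R[:,2]]
    return st["position"]-.0187*st["tcp_rot"][:,2]-.040*L[:,2],L
def overlay(st,name,b1,b2):
    from rig import viewer
    th=np.linspace(0,2*np.pi,90);ring=np.c_[np.cos(th),np.sin(th),0*th]
    O,L=lidpose(st);out=[]
    for n,b in(("scene",b1),("top",b2)):
        c=viewer.capture(n);u0,v0,w=b
        im=cv2.resize(c["color"][v0:v0+w,u0:u0+w,::-1],(400,400),interpolation=2);f=400/w
        for P,col in((O+(ring*.058+[0,0,.018])@L.T,(0,0,255)),(np.r_[tub,.089]+ring*.044,(0,255,0))):
            for a in proj(c,P):
                q=np.int32((a-[u0,v0]+.5)*f)
                if (q>=0).all() and (q<400).all(): im[q[1],q[0]]=col
        out.append(im)
    cv2.imwrite(name,np.hstack(out))
E
python3 - <<'E'
from h import *
from rig import bot
st=bot.read_state();plan(*over(.105),st);print(lidpose(st)[0],st["force"])
overlay(st,"pics/f.png",(185,130,70),(362,183,70))
E
```

```text
offset [0.0005, 0.0006, 0.0014] dr [-0.0, -0.0, 0.1] rows~ 0.0
[ 0.50625493 -0.26135815  0.10621337] [1.00176871 0.51315769 0.32929725]
```

View pics/f.png

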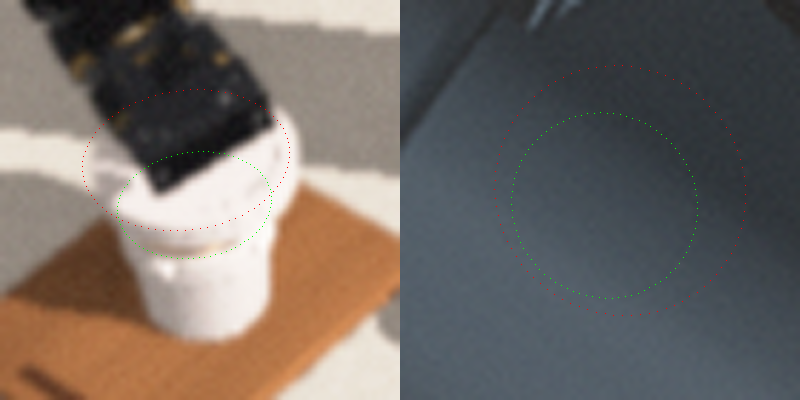

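The left panel shows the lid above the tub, with its brim spanning crop columns about 95-298 against a predicted 83-290. So the lid sits about 1.7 px right of nominal, and I'll measure this numerically.

```bash
cat >> h.py <<'E'
from scipy.ndimage import map_coordinates,gaussian_filter
def ringscore(g,c,P):
    "mean |gradient| normal to projected closed curve P"
    a=proj(c,P);t=np.roll(a,-1,0)-np.roll(a,1,0);n=np.c_[t[:,1],-t[:,0]]/np.linalg.norm(t,axis=1)[:,None]
    s=lambda q:map_coordinates(g,[q[:,1],q[:,0]],order=1)
    return np.abs(s(a+.8*n)-s(a-.8*n))
E
python3 - <<'E'
from h import *
from rig import bot,viewer
st=bot.read_state();O,L=lidpose(st);c=viewer.capture("scene")
np.savez("now.npz",**c)
im=c["color"].astype(float);g=im.mean(2)
for r in(154,157,160): print(r,"L",g[r,194:208].astype(int).tolist(),"R",g[r,230:244].astype(int).tolist())
for u in (214,220,226): print(u,"bottom",g[160:178,u].astype(int).tolist())
th=np.linspace(0,2*np.pi,180,endpoint=False);ring=np.c_[np.cos(th),np.sin(th),0*th]
down=c["R"]  # choose visible arcs: left, right, front by image angle
res=[]
for dx in np.arange(-.010,.0041,.001):
  for dz in np.arange(-.006,.0061,.001):
    P=O+(ring*.058+[dx,0,.014+dz])@L.T; a=proj(c,P); m=a.mean(0)
    ang=np.degrees(np.arctan2(a[:,1]-m[1],a[:,0]-m[0])); vis=(ang>-10)&(ang<190)|(ang<-170)
    res.append((ringscore(g,c,P)[vis].mean(),dx,dz))
res.sort(reverse=True);print(np.round(res[:8],4).tolist())
# tub rim from initial scene image
s=load("scene");gs=s["color"].astype(float).mean(2);res=[]
for dx in np.arange(-.006,.0061,.001):
  for dy in np.arange(-.006,.0061,.001):
    P=np.r_[tub,.089]+ring*.044+[dx,dy,0];res.append((ringscore(gs,s,P).mean(),dx,dy))
res.sort(reverse=True);print(np.round(res[:5],4).tolist())
s=load("top");gs=s["color"].astype(float).mean(2);res=[]
for dx in np.arange(-.006,.0061,.001):
  for dy in np.arange(-.006,.0061,.001):
    P=np.r_[tub,.089]+ring*.044+[dx,dy,0];res.append((ringscore(gs,s,P).mean(),dx,dy))
res.sort(reverse=True);print(np.round(res[:5],4).tolist())
E
```

```text
154 L [220, 219, 216, 213, 196, 181, 170, 161, 157, 145, 127, 93, 61, 43] R [222, 232, 232, 238, 241, 238, 217, 162, 141, 138, 140, 139, 139, 135]
157 L [223, 226, 228, 226, 225, 221, 202, 174, 168, 164, 156, 156, 149, 125] R [241, 240, 239, 239, 241, 240, 231, 172, 137, 137, 136, 137, 141, 138]
160 L [201, 211, 222, 224, 225, 221, 204, 180, 169, 163, 168, 191, 205, 211] R [239, 229, 228, 239, 242, 241, 229, 216, 217, 221, 221, 221, 221, 215]
214 bottom [38, 52, 111, 192, 231, 239, 241, 240, 239, 224, 196, 184, 175, 150, 154, 207, 240, 240]
220 bottom [215, 237, 241, 241, 242, 241, 242, 242, 239, 228, 219, 220, 211, 194, 208, 231, 232, 226]
226 bottom [241, 241, 241, 240, 236, 236, 241, 243, 240, 239, 236, 223, 219, 237, 244, 243, 241, 240]
[[30.4357, -0.007, -0.001], [30.3282, -0.007, -0.002], [30.2533, -0.007, 0.0], [30.1611, -0.008, -0.004], [30.1609, -0.008, -0.003], [30.101, -0.007, -0.003], [30.0344, -0.008, -0.002], [30.0325, -0.008, -0.005]]
[[39.679, 0.0, 0.0], [39.5096, 0.001, 0.001], [39.3967, 0.001, 0.0], [39.2865, 0.0, 0.001], [39.2252, 0.0, -0.001]]
[[55.7374, 0.005, -0.002], [55.3833, 0.004, -0.001], [55.1392, 0.004, -0.002], [54.97, 0.005, -0.001], [54.0717, 0.005, -0.003]]
```

Run:
```python
from h import *
from rig import bot
st=bot.read_state()
for h in(.106,.094,.082,.078): plan(*over(h,dx=.005),st)
```

```text
offset [-0.0035, 0.0015, 0.0001] dr [-0.1, 0.1, 0.1] rows~ 0.1
offset [-0.0066, 0.0015, 0.0117] dr [-0.1, 0.1, 0.1] rows~ 0.3
offset [-0.0097, 0.0015, 0.0233] dr [-0.1, 0.1, 0.1] rows~ 0.6
offset [-0.0107, 0.0015, 0.0272] dr [-0.1, 0.1, 0.1] rows~ 0.7
```

servo_tool:
  targets:
    - {"offset": [-0.0035, 0.0015, 0], "dr": [0, 0, 0]}
    - {"offset": [-0.005, 0.0015, 0.006], "dr": [0, 0, 0]}
    - {"offset": [-0.0066, 0.0015, 0.0117], "dr": [0, 0, 0]}
    - {"offset": [-0.0074, 0.0015, 0.0148], "dr": [0, 0, 0]}
    - {"offset": [-0.0082, 0.0015, 0.0178], "dr": [0, 0, 0]}
    - {"offset": [-0.0082, 0.0015, 0.0178], "dr": [0, 0, 0]}
    - {"offset": [-0.0082, 0.0015, 0.0178], "dr": [0, 0, 0]}

```text
time_s: 8.15
position: [0.5044, -0.2602, 0.1076]
tcp_rot: [[-0.907, 0.342, -0.245], [0.33, 0.94, 0.089], [0.261, 0.001, -0.965]]
force: [-0.8, 0.4, -0.6]
opening: 0.205
grasp_force: 30.9
```

```bash
cat > s.py <<'E'
from h import *
from rig import bot
st=bot.read_state();print(lidpose(st)[0],st["force"],st["moment"].round(2),st["grasp_force"],st["tcp_rot"].T[2].round(3),st["time_s"])
E
python3 s.py
```

```text
[ 0.50893953 -0.26186731  0.08564963] [-0.7674243   0.38913442 -0.57185848] [-0.15 -0.17 -0.02] 30.917471339344047 [-0.245  0.089 -0.965] 8.15
```

servo_tool:
  targets:
    - {"offset": [-0.0005, 0, 0.002], "dr": [0, 0, 0]}
    - {"offset": [-0.001, 0, 0.004], "dr": [0, 0, 0]}
    - {"offset": [-0.0015, 0, 0.006], "dr": [0, 0, 0]}
    - {"offset": [-0.0015, 0, 0.006], "dr": [0, 0, 0]}

```text
time_s: 8.48
position: [0.5048, -0.2604, 0.1027]
tcp_rot: [[-0.908, 0.341, -0.244], [0.33, 0.94, 0.089], [0.259, 0.0, -0.966]]
force: [-0.8, 0.2, 4.3]
opening: 0.205
grasp_force: 31.0
```

```bash
python3 s.py
```

```text
[ 0.50931688 -0.26204287  0.08074845] [-0.77015908  0.16379641  4.30826916] [0.03 0.08 0.01] 30.97974790725857 [-0.244  0.089 -0.966] 8.4833
```

servo_tool:
  targets:
    - {"offset": [-0.0005, 0, 0.002], "dr": [0, 0, 0]}
    - {"offset": [-0.001, 0, 0.004], "dr": [0, 0, 0]}
    - {"offset": [-0.001, 0, 0.004], "dr": [0, 0, 0]}
    - {"offset": [-0.001, 0, 0.004], "dr": [0, 0, 0]}

```text
time_s: 8.82
position: [0.5049, -0.2604, 0.1026]
tcp_rot: [[-0.908, 0.341, -0.244], [0.33, 0.94, 0.088], [0.259, -0.001, -0.966]]
force: [-2.5, 2.4, 23.0]
opening: 0.208
grasp_force: 31.2
```

```bash
python3 s.py
```

```text
[ 0.50939627 -0.26211134  0.08061702] [-2.46669315  2.38965244 22.95418924] [ 0.69  1.14 -0.07] 31.23950356064597 [-0.244  0.088 -0.966] 8.8167
```

It stops hard at 23 N about 6 mm above home, so this is the too-large lid. I'll lift it and take it back to the right-hand place.

Run:
```python
from h import *
from rig import bot
st=bot.read_state();g=np.load("gr.npy");P,R=g[:3],g[3:].reshape(3,3)
n=drR(np.load("dr.npy")[2])[:,2]
plan(P+.055*n+[0,0,.03],R,st);plan(P+.05*n,R,st)
```

```text
offset [0.0735, 0.3125, -0.0373] dr [-9.2, -32.7, -16.0] rows~ 7.8
offset [0.0623, 0.3139, -0.005] dr [-9.2, -32.7, -16.0] rows~ 7.7
```

servo_tool:
  targets:
    - {"offset": [0.006, 0, -0.02], "dr": [0, 0, 0]}
    - {"offset": [0.016, 0, -0.06], "dr": [0, 0, 0]}
    - {"offset": [0.022, 0, -0.08], "dr": [0, 0, 0]}
    - {"offset": [0.07, 0.2, -0.07], "dr": [-6, -20, -10]}
    - {"offset": [0.07, 0.312, -0.042], "dr": [-9.2, -32.7, -16]}
    - {"offset": [0.074, 0.312, -0.042], "dr": [-9.2, -32.7, -16]}
    - {"offset": [0.074, 0.312, -0.042], "dr": [-9.2, -32.7, -16]}
    - {"offset": [0.074, 0.312, -0.042], "dr": [-9.2, -32.7, -16]}
    - {"offset": [0.074, 0.312, -0.042], "dr": [-9.2, -32.7, -16]}
    - {"offset": [0.074, 0.312, -0.042], "dr": [-9.2, -32.7, -16]}
    - {"offset": [0.074, 0.312, -0.042], "dr": [-9.2, -32.7, -16]}
    - {"offset": [0.074, 0.312, -0.042], "dr": [-9.2, -32.7, -16]}
    - {"offset": [0.074, 0.312, -0.042], "dr": [-9.2, -32.7, -16]}
    - {"offset": [0.074, 0.312, -0.042], "dr": [-9.2, -32.7, -16]}
    - {"offset": [0.074, 0.312, -0.042], "dr": [-9.2, -32.7, -16]}

```text
time_s: 10.07
position: [0.5545, 0.0525, 0.1578]
tcp_rot: [[-0.939, 0.067, 0.337], [0.113, 0.987, 0.118], [-0.325, 0.149, -0.934]]
force: [-0.6, -0.5, -1.1]
opening: 0.204
grasp_force: 31.0
```

```bash
cat > b.py <<'E'
from h import *
from rig import bot
st=bot.read_state();g=np.load("gr.npy");P,R=g[:3],g[3:].reshape(3,3)
n=drR(np.load("dr.npy")[2])[:,2]
print(st["force"],st["grasp_force"],st["qvel"].round(1))
for d in(.02,.004,0.002,0): plan(P+d*n,R,st)
E
python3 b.py
```

```text
[-0.63525103 -0.53552744 -1.14847949] 31.017973966081627 [-0.6 -0.1  0.   0.1  0.   0.2]
offset [0.0017, -0.0027, 0.0622] dr [0.0, 0.1, -0.1] rows~ 1.5
offset [-0.0025, -0.0027, 0.0777] dr [0.0, 0.1, -0.1] rows~ 1.9
offset [-0.003, -0.0027, 0.0796] dr [0.0, 0.1, -0.1] rows~ 1.9
offset [-0.0035, -0.0027, 0.0815] dr [0.0, 0.1, -0.1] rows~ 2.0
```

servo_tool:
  targets:
    - {"offset": [0, -0.0027, 0.03], "dr": [0, 0, 0]}
    - {"offset": [0, -0.0027, 0.06], "dr": [0, 0, 0]}
    - {"offset": [-0.003, -0.0027, 0.07], "dr": [0, 0, 0]}
    - {"offset": [-0.004, -0.0027, 0.076], "dr": [0, 0, 0]}
    - {"offset": [-0.0045, -0.0027, 0.08], "dr": [0, 0, 0]}
    - {"offset": [-0.0045, -0.0027, 0.08], "dr": [0, 0, 0]}
    - {"offset": [-0.0045, -0.0027, 0.08], "dr": [0, 0, 0]}

```text
time_s: 10.65
position: [0.5854, 0.0596, 0.0847]
tcp_rot: [[-0.939, 0.066, 0.338], [0.112, 0.987, 0.118], [-0.325, 0.149, -0.934]]
force: [0.8, -0.4, -1.0]
opening: 0.204
grasp_force: 31.0
```

```bash
python3 b.py
```

```text
[ 0.75490683 -0.36432004 -0.9801172 ] 31.017955897841603 [ 0.2 -0.7  0.3  0.1 -0.  -0. ]
offset [0.0061, -0.001, -0.0173] dr [0.1, 0.1, -0.0] rows~ 0.4
offset [0.0019, -0.001, -0.0018] dr [0.1, 0.1, -0.0] rows~ 0.1
offset [0.0014, -0.001, 0.0001] dr [0.1, 0.1, -0.0] rows~ 0.0
offset [0.0009, -0.001, 0.0021] dr [0.1, 0.1, -0.0] rows~ 0.1
```

servo_tool:
  targets:
    - {"offset": [0.0005, 0, 0.002], "dr": [0, 0, 0]}
    - {"offset": [0.0005, 0, 0.003], "dr": [0, 0, 0]}
    - {"offset": [0.0005, 0, 0.003], "dr": [0, 0, 0]}

```text
time_s: 10.9
position: [0.5858, 0.0601, 0.0827]
tcp_rot: [[-0.938, 0.066, 0.339], [0.112, 0.987, 0.118], [-0.327, 0.149, -0.933]]
force: [-3.8, -1.6, 7.8]
opening: 0.203
grasp_force: 31.0
```

servo_tool:
  targets:
    - {"offset": [0, 0, 0], "dr": [0, 0, 0]}
    - {"offset": [0, 0, 0], "dr": [0, 0, 0]}
    - {"offset": [0, 0, 0], "dr": [0, 0, 0]}
    - {"offset": [0, 0, 0], "dr": [0, 0, 0]}
    - {"offset": [0.007, 0, -0.025], "dr": [0, 0, 0]}
    - {"offset": [0.02, 0, -0.068], "dr": [0, 0, 0]}
    - {"offset": [0.02, 0, -0.068], "dr": [0, 0, 0]}
    - {"offset": [0.02, 0, -0.068], "dr": [0, 0, 0]}
  gripper: -1

```text
time_s: 11.57
position: [0.5439, 0.0545, 0.1403]
tcp_rot: [[-0.938, 0.066, 0.341], [0.112, 0.987, 0.118], [-0.328, 0.149, -0.933]]
force: [0.9, -0.2, -0.4]
opening: 0.725
grasp_force: 0.0
```

Run:
```python
from h import *
from rig import bot,viewer
st=bot.read_state();print(st["force"],st["opening"],st["joint_positions"].round(1))
for d in(.07,.02,0): plan(*grasp(1,back=d,dx=-.004),st)
c=viewer.capture("scene");im=c["color"][:,:,::-1]
c=viewer.capture("top");im2=c["color"][:,:,::-1]
f=lambda a:cv2.resize(a,(400,400),interpolation=2)
cv2.imwrite("pics/g.png",np.hstack([f(im[200:300,245:345]),f(im2[150:230,230:310])]))
```

```text
[ 0.90282551 -0.23938375 -0.39219658] 0.7247997814785491 [ -12.2   26.7  113.7   27.6   23.8 -120.7]
offset [0.0348, 0.1172, 0.0107] dr [1.0, 0.3, -3.7] rows~ 2.9
offset [0.0222, 0.1172, 0.059] dr [1.0, 0.3, -3.7] rows~ 3.2
offset [0.0171, 0.1172, 0.0784] dr [1.0, 0.3, -3.7] rows~ 3.4
```

View pics/g.png

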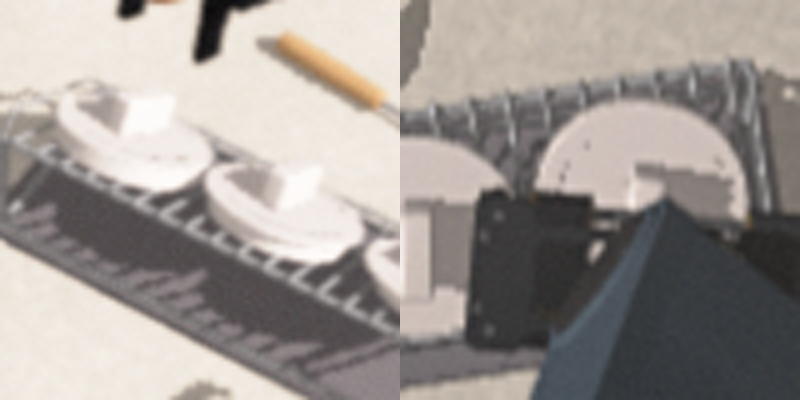

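The right-hand lid lies bar up on the slope again, at about (130,140) in the left panel. Next is the middle lid, with the grasp shifted 4 mm downslope.

servo_tool:
  targets:
    - {"offset": [0.012, 0.04, 0], "dr": [0, 0, -1.5]}
    - {"offset": [0.0348, 0.1172, 0.0107], "dr": [1, 0.3, -3.7]}
    - {"offset": [0.0348, 0.1172, 0.0107], "dr": [1, 0.3, -3.7]}
    - {"offset": [0.0348, 0.1172, 0.0107], "dr": [1, 0.3, -3.7]}
    - {"offset": [0.0348, 0.1172, 0.0107], "dr": [1, 0.3, -3.7]}
    - {"offset": [0.0348, 0.1172, 0.0107], "dr": [1, 0.3, -3.7]}
    - {"offset": [0.0348, 0.1172, 0.0107], "dr": [1, 0.3, -3.7]}

```text
time_s: 12.25
position: [0.5234, 0.1744, 0.1336]
tcp_rot: [[-0.944, 0.013, 0.331], [0.049, 0.994, 0.101], [-0.328, 0.112, -0.938]]
force: [-0.2, -0.3, 0.8]
opening: 0.998
grasp_force: 0.0
```

Run:
```python
from h import *
from rig import bot
st=bot.read_state();print(st["force"],st["opening"],st["joint_positions"].round(1))
for d in(.07,.02,0): plan(*grasp(1,back=d,dx=-.004),st)
```

```text
[-0.24608954 -0.31897486  0.78591135] 0.9979815866617675 [  4.4  27.6 113.1  12.8  20.  -95.1]
offset [-0.0001, 0.0011, -0.0028] dr [0.0, -0.2, -0.1] rows~ 0.1
offset [-0.0132, 0.0011, 0.0455] dr [0.0, -0.2, -0.1] rows~ 1.1
offset [-0.0185, 0.0011, 0.0648] dr [0.0, -0.2, -0.1] rows~ 1.6
```

servo_tool:
  targets:
    - {"offset": [-0.005, 0.001, 0.02], "dr": [0, 0, 0]}
    - {"offset": [-0.013, 0.001, 0.046], "dr": [0, 0, 0]}
    - {"offset": [-0.016, 0.001, 0.056], "dr": [0, 0, 0]}
    - {"offset": [-0.0175, 0.001, 0.062], "dr": [0, 0, 0]}
    - {"offset": [-0.018, 0.001, 0.0645], "dr": [0, 0, 0]}
    - {"offset": [-0.018, 0.001, 0.0645], "dr": [0, 0, 0]}
    - {"offset": [-0.018, 0.001, 0.0645], "dr": [0, 0, 0]}

```text
time_s: 12.83
position: [0.5606, 0.1817, 0.08]
tcp_rot: [[-0.944, 0.012, 0.331], [0.048, 0.994, 0.102], [-0.328, 0.112, -0.938]]
force: [0.1, -0.6, 0.3]
opening: 1.0
grasp_force: 0.0
```

Run:
```python
from h import *
from rig import bot
st=bot.read_state();print(st["force"]);plan(*grasp(1,dx=-.004),st)
```

```text
[ 0.11821016 -0.60291709  0.3009749 ]
offset [-0.0013, -0.0005, 0.0015] dr [0.0, -0.2, -0.1] rows~ 0.0
```

servo_tool:
  targets:
    - {"offset": [0, 0, 0], "dr": [0, 0, 0]}
    - {"offset": [0, 0, 0], "dr": [0, 0, 0]}
    - {"offset": [0, 0, 0], "dr": [0, 0, 0]}
    - {"offset": [0, 0, 0], "dr": [0, 0, 0]}
    - {"offset": [0, 0, 0], "dr": [0, 0, 0]}
    - {"offset": [0, 0, 0], "dr": [0, 0, 0]}
    - {"offset": [0, 0, 0], "dr": [0, 0, 0]}
    - {"offset": [0, 0, 0], "dr": [0, 0, 0]}
    - {"offset": [0, 0, 0], "dr": [0, 0, 0]}
    - {"offset": [0, 0, 0], "dr": [0, 0, 0]}
    - {"offset": [0, 0, 0], "dr": [0, 0, 0]}
    - {"offset": [0, 0, 0], "dr": [0, 0, 0]}
    - {"offset": [0, 0, 0], "dr": [0, 0, 0]}
    - {"offset": [0, 0, 0], "dr": [0, 0, 0]}
    - {"offset": [0, 0, 0], "dr": [0, 0, 0]}
  gripper: 1

```text
time_s: 14.08
position: [0.5609, 0.182, 0.0796]
tcp_rot: [[-0.944, 0.011, 0.331], [0.047, 0.994, 0.102], [-0.328, 0.112, -0.938]]
force: [0.7, -0.1, -0.8]
opening: 0.203
grasp_force: 30.0
```

Run:
```python
from h import *
from rig import bot
st=bot.read_state();print(st["force"],st["opening"]*87,st["grasp_force"])
np.save("gr.npy",np.r_[st["position"],st["tcp_rot"].ravel()])
plan(*over(.16,dx=.001),st);plan(*over(.105,dx=.001),st)
```

```text
[ 0.6533152  -0.06197266 -0.7884774 ] 17.69344931950941 29.998923344537616
offset [0.001, -0.4277, -0.1604] dr [7.2, 32.8, 19.4] rows~ 11.0
offset [0.019, -0.4338, -0.1088] dr [7.2, 32.8, 19.4] rows~ 10.7
```

servo_tool:
  targets:
    - {"offset": [0.007, 0, -0.025], "dr": [0, 0, 0]}
    - {"offset": [0.013, 0, -0.048], "dr": [0, 0, 0]}
    - {"offset": [0.003, 0.003, -0.08], "dr": [0, 5, 0]}
    - {"offset": [-0.007, 0.007, -0.11], "dr": [2, 12, 4]}
    - {"offset": [-0.012, 0, -0.13], "dr": [4, 19, 8]}
    - {"offset": [0.001, -0.4277, -0.1604], "dr": [7.2, 32.8, 19.4]}
    - {"offset": [0.001, -0.4277, -0.1604], "dr": [7.2, 32.8, 19.4]}
    - {"offset": [0.001, -0.4277, -0.1604], "dr": [7.2, 32.8, 19.4]}
    - {"offset": [0.001, -0.4277, -0.1604], "dr": [7.2, 32.8, 19.4]}
    - {"offset": [0.001, -0.4277, -0.1604], "dr": [7.2, 32.8, 19.4]}
    - {"offset": [0.001, -0.4277, -0.1604], "dr": [7.2, 32.8, 19.4]}
    - {"offset": [0.001, -0.4277, -0.1604], "dr": [7.2, 32.8, 19.4]}
    - {"offset": [0.001, -0.4277, -0.1604], "dr": [7.2, 32.8, 19.4]}
    - {"offset": [0.001, -0.4277, -0.1604], "dr": [7.2, 32.8, 19.4]}
    - {"offset": [0.001, -0.4277, -0.1604], "dr": [7.2, 32.8, 19.4]}
    - {"offset": [0.001, -0.4277, -0.1604], "dr": [7.2, 32.8, 19.4]}
    - {"offset": [0.001, -0.4277, -0.1604], "dr": [7.2, 32.8, 19.4]}
    - {"offset": [0.001, -0.4277, -0.1604], "dr": [7.2, 32.8, 19.4]}
    - {"offset": [0.001, -0.4277, -0.1604], "dr": [7.2, 32.8, 19.4]}

```text
time_s: 15.67
position: [0.5018, -0.2576, 0.1817]
tcp_rot: [[-0.907, 0.342, -0.244], [0.33, 0.94, 0.09], [0.26, 0.001, -0.966]]
force: [0.1, 0.3, -0.3]
opening: 0.205
grasp_force: 30.0
```

Run:
```python
from h import *
from rig import bot
st=bot.read_state();print(st["qvel"].round(1),st["grasp_force"],st["force"]);plan(*over(.16,dx=.001),st);plan(*over(.105,dx=.001),st)
```

```text
[ 1.3 -0.5  0.4 -0.2 -0.1 -0. ] 29.998934702016413 [ 0.06043053  0.2515965  -0.31115886]
offset [-0.0007, -0.0014, -0.0004] dr [0.1, -0.1, -0.0] rows~ 0.0
offset [-0.015, -0.0014, 0.0527] dr [0.1, -0.1, -0.0] rows~ 1.3
```

Now I go down to 0.105 and measure the lid's offset in the scene image numerically.

servo_tool:
  targets:
    - {"offset": [-0.008, -0.0014, 0.025], "dr": [0, 0, 0]}
    - {"offset": [-0.015, -0.0014, 0.053], "dr": [0, 0, 0]}
    - {"offset": [-0.015, -0.0014, 0.053], "dr": [0, 0, 0]}
    - {"offset": [-0.015, -0.0014, 0.053], "dr": [0, 0, 0]}
    - {"offset": [-0.015, -0.0014, 0.053], "dr": [0, 0, 0]}

```text
time_s: 16.08
position: [0.5031, -0.2598, 0.128]
tcp_rot: [[-0.908, 0.341, -0.243], [0.33, 0.94, 0.088], [0.258, -0.001, -0.966]]
force: [-0.5, -0.7, -1.0]
opening: 0.208
grasp_force: 30.0
```

```bash
cat > m.py <<'E'
from h import *
from rig import bot,viewer
st=bot.read_state();O,L=lidpose(st);c=viewer.capture("scene");g=c["color"].astype(float).mean(2)
print(O,st["force"])
th=np.linspace(0,2*np.pi,360,endpoint=False);ring=np.c_[np.cos(th),np.sin(th),0*th]*.058
a=np.vstack([proj(c,O+(ring+[0,0,z])@L.T) for z in(.014,.018)]);print("pred L,R",a[:,0].min().round(1),a[:,0].max().round(1),"rows",a[a[:,0].argmin(),1].round(1),a[a[:,0].argmax(),1].round(1))
for r in(154,155,156,157,158): print(r,"L",g[r,194:208].astype(int).tolist(),"R",g[r,230:244].astype(int).tolist())
s=load("scene");q=proj(s,np.r_[tub,.089]+ring/.058*.044);print("tub pred",q[:,0].min(),q[:,0].max())
gs=s["color"].astype(float).mean(2)
for r in(163,165,167): print(r,gs[r,202:212].astype(int).tolist(),gs[r,226:240].astype(int).tolist())
for dx in(0,-.003,.003): print(dx,np.round(plan(*over(.094,dx=.001+dx),st) or 0))
E
python3 m.py
```

```text
[ 0.50765345 -0.26150319  0.1060243 ] [-0.53620725 -0.74966655 -1.04874595]
pred L,R 198.6 235.0 rows 159.2 157.3
154 L [219, 220, 213, 199, 183, 170, 155, 152, 155, 144, 107, 64, 46, 41] R [205, 232, 237, 232, 197, 150, 138, 138, 136, 140, 139, 140, 137, 143]
155 L [226, 225, 224, 221, 214, 194, 171, 154, 154, 153, 130, 104, 79, 52] R [234, 241, 241, 237, 218, 163, 137, 138, 137, 136, 139, 139, 136, 140]
156 L [226, 225, 225, 226, 217, 193, 169, 160, 157, 156, 149, 137, 118, 80] R [240, 240, 241, 240, 228, 172, 138, 138, 136, 136, 136, 136, 134, 140]
157 L [226, 226, 227, 224, 212, 189, 163, 158, 154, 156, 157, 152, 142, 103] R [238, 241, 242, 241, 234, 175, 140, 137, 138, 137, 136, 138, 138, 140]
158 L [225, 226, 226, 224, 209, 182, 160, 160, 166, 168, 159, 157, 150, 127] R [230, 239, 241, 242, 234, 182, 153, 153, 155, 151, 154, 155, 153, 152]
tub pred 205.07424900419272 232.06674821398178
163 [219, 216, 215, 211, 215, 234, 243, 245, 246, 246] [147, 146, 145, 151, 181, 209, 179, 130, 114, 112, 113, 115, 125, 143]
165 [212, 190, 162, 171, 222, 240, 244, 245, 246, 246] [147, 142, 146, 148, 164, 202, 191, 139, 111, 113, 114, 117, 116, 116]
167 [146, 106, 96, 158, 227, 241, 243, 244, 243, 242] [133, 121, 141, 148, 181, 223, 209, 144, 114, 110, 112, 111, 117, 118]
offset [-0.002, 0.0003, 0.0119] dr [-0.0, 0.1, 0.0] rows~ 0.3
0 0
offset [0.0009, 0.0003, 0.0127] dr [-0.0, 0.1, 0.0] rows~ 0.3
-0.003 0
offset [-0.0049, 0.0003, 0.0111] dr [-0.0, 0.1, 0.0] rows~ 0.3
0.003 0
```

servo_tool:
  targets:
    - {"offset": [0.0015, 0.0003, 0.006], "dr": [0, 0, 0]}
    - {"offset": [0, 0.0003, 0.0124], "dr": [0, 0, 0]}
    - {"offset": [-0.0008, 0.0003, 0.0153], "dr": [0, 0, 0]}
    - {"offset": [-0.0016, 0.0003, 0.018], "dr": [0, 0, 0]}
    - {"offset": [-0.0016, 0.0003, 0.018], "dr": [0, 0, 0]}
    - {"offset": [-0.0016, 0.0003, 0.018], "dr": [0, 0, 0]}

```text
time_s: 16.63
position: [0.4995, -0.2595, 0.109]
tcp_rot: [[-0.907, 0.343, -0.243], [0.331, 0.939, 0.088], [0.259, -0.0, -0.966]]
force: [0.3, 0.5, -1.3]
opening: 0.206
grasp_force: 30.0
```

```bash
python3 s.py
```

```text
[ 0.5040597  -0.26119694  0.08702062] [ 0.34111024  0.47855644 -1.31335651] [-0.08 -0.17 -0.03] 29.99891865765676 [-0.243  0.088 -0.966] 16.6333
```

servo_tool:
  targets:
    - {"offset": [-0.0005, 0, 0.002], "dr": [0, 0, 0]}
    - {"offset": [-0.001, 0, 0.004], "dr": [0, 0, 0]}
    - {"offset": [-0.001, 0, 0.004], "dr": [0, 0, 0]}
    - {"offset": [-0.001, 0, 0.004], "dr": [0, 0, 0]}

```text
time_s: 16.97
position: [0.5, -0.2587, 0.1054]
tcp_rot: [[-0.908, 0.343, -0.242], [0.331, 0.939, 0.09], [0.258, 0.001, -0.966]]
force: [0.9, 3.1, 3.7]
opening: 0.209
grasp_force: 30.0
```

```bash
python3 s.py
```

```text
[ 0.50458618 -0.26032629  0.08350559] [0.85602802 3.05466639 3.66244649] [ 0.71 -0.37 -0.14] 30.000515934079885 [-0.242  0.09  -0.966] 16.9667
```

servo_tool:
  targets:
    - {"offset": [0.0005, 0.0018, 0], "dr": [0, 0, 0]}
    - {"offset": [0, 0.0018, 0.002], "dr": [0, 0, 0]}
    - {"offset": [-0.0003, 0.0018, 0.003], "dr": [0, 0, 0]}
    - {"offset": [-0.0003, 0.0018, 0.003], "dr": [0, 0, 0]}

```text
time_s: 17.3
position: [0.5003, -0.2579, 0.1028]
tcp_rot: [[-0.908, 0.342, -0.242], [0.331, 0.94, 0.087], [0.257, -0.001, -0.966]]
force: [1.0, 2.2, 5.1]
opening: 0.205
grasp_force: 30.0
```

```bash
python3 s.py
```

```text
[ 0.50483082 -0.25961121  0.08088677] [1.01505992 2.24332624 5.09384551] [ 0.42 -0.19 -0.05] 30.000283853150904 [-0.242  0.087 -0.966] 17.3
```

servo_tool:
  targets:
    - {"offset": [0.0003, 0.001, 0], "dr": [0, 0, 0]}
    - {"offset": [0, 0.001, 0.0015], "dr": [0, 0, 0]}
    - {"offset": [-0.0005, 0.001, 0.003], "dr": [0, 0, 0]}
    - {"offset": [-0.0005, 0.001, 0.003], "dr": [0, 0, 0]}
    - {"offset": [-0.0005, 0.001, 0.003], "dr": [0, 0, 0]}

```text
time_s: 17.72
position: [0.4986, -0.256, 0.0976]
tcp_rot: [[-0.907, 0.343, -0.246], [0.331, 0.939, 0.09], [0.261, 0.0, -0.965]]
force: [0.7, 0.0, -5.3]
opening: 0.205
grasp_force: 30.0
```

```bash
python3 s.py
```

```text
[ 0.50311947 -0.25765689  0.07561123] [ 0.74517989  0.03289814 -5.31782443] [-0.13 -0.34 -0.01] 29.99818027485162 [-0.246  0.09  -0.965] 17.7167
```

It has passed the lugs. I'll press on to confirm the hard stop at home.

servo_tool:
  targets:
    - {"offset": [-0.0005, 0, 0.002], "dr": [0, 0, 0]}
    - {"offset": [-0.001, 0, 0.004], "dr": [0, 0, 0]}
    - {"offset": [-0.0015, 0, 0.006], "dr": [0, 0, 0]}
    - {"offset": [-0.0015, 0, 0.006], "dr": [0, 0, 0]}
    - {"offset": [-0.0015, 0, 0.006], "dr": [0, 0, 0]}

```text
time_s: 18.13
position: [0.4988, -0.2562, 0.0967]
tcp_rot: [[-0.907, 0.343, -0.246], [0.331, 0.94, 0.089], [0.261, -0.001, -0.965]]
force: [-2.8, 2.8, 19.2]
opening: 0.205
grasp_force: 30.0
```

```bash
python3 s.py
```

```text
[ 0.50331725 -0.25783601  0.07480036] [-2.78344111  2.80381271 19.17142027] [ 0.75  1.18 -0.04] 30.0026084901765 [-0.246  0.089 -0.965] 18.1333
```

servo_tool:
  targets:
    - {"offset": [-0.0005, 0, 0.002], "dr": [0, 0, 0]}
    - {"offset": [-0.0005, 0, 0.002], "dr": [0, 0, 0]}
    - {"offset": [0, 0, 0], "dr": [0, 0, 0]}
    - {"offset": [0.001, 0, -0.004], "dr": [0, 0, 0]}
    - {"offset": [0.001, 0, -0.005], "dr": [0, 0, 0]}
    - {"offset": [0.001, 0, -0.005], "dr": [0, 0, 0]}

```text
time_s: 18.63
position: [0.4999, -0.2567, 0.0973]
tcp_rot: [[-0.907, 0.343, -0.243], [0.331, 0.939, 0.088], [0.259, -0.0, -0.966]]
force: [0.6, -0.0, -5.5]
opening: 0.205
grasp_force: 30.0
```

servo_tool:
  targets:
    - {"offset": [0, 0, 0], "dr": [0, 0, 0]}
    - {"offset": [0, 0, 0], "dr": [0, 0, 0]}
    - {"offset": [0, 0, 0], "dr": [0, 0, 0]}
    - {"offset": [0, 0, 0], "dr": [0, 0, 0]}
    - {"offset": [0, 0, 0], "dr": [0, 0, 0]}
    - {"offset": [0.005, 0, -0.02], "dr": [0, 0, 0]}
    - {"offset": [0.016, 0, -0.058], "dr": [0, 0, 0]}
    - {"offset": [0.016, 0, -0.058], "dr": [0, 0, 0]}
    - {"offset": [0.016, 0, -0.058], "dr": [0, 0, 0]}
  gripper: -1

```text
time_s: 19.38
position: [0.5011, -0.2575, 0.1604]
tcp_rot: [[-0.909, 0.343, -0.238], [0.332, 0.939, 0.085], [0.253, -0.002, -0.967]]
force: [0.5, 0.8, -0.5]
opening: 0.801
grasp_force: 0.0
```

Run:
```python
from h import *
from rig import bot
st=bot.read_state();print(st["force"],st["position"])
# tool vertical, finger ends above bar centre (lid centre ~ .5035,-.258), bar top z=.075+.046=.121
L=Ro.from_euler("z",-20,degrees=True).as_matrix();R=np.c_[-L[:,0],L[:,1],-L[:,2]]
for z in(.145,.123): plan([.504,-.258,z],R,st)
```

```text
[ 0.47227911  0.75595476 -0.45637088] [ 0.50109043 -0.25754675  0.1604439 ]
offset [-0.0067, 0.0006, 0.0142] dr [-0.1, -14.7, -0.1] rows~ 2.0
offset [-0.0123, 0.0007, 0.0355] dr [-0.1, -14.7, -0.1] rows~ 2.0
```

Now I'll close the fingers and press straight down on the bar's centre as a final seating check.

servo_tool:
  targets:
    - {"offset": [-0.003, 0, 0.004], "dr": [0, -7, 0]}
    - {"offset": [-0.0067, 0.0006, 0.0142], "dr": [0, -14.7, 0]}
    - {"offset": [-0.0067, 0.0006, 0.0142], "dr": [0, -14.7, 0]}
    - {"offset": [-0.0067, 0.0006, 0.0142], "dr": [0, -14.7, 0]}
    - {"offset": [-0.0067, 0.0006, 0.0142], "dr": [0, -14.7, 0]}
    - {"offset": [-0.0067, 0.0006, 0.0142], "dr": [0, -14.7, 0]}
    - {"offset": [-0.0067, 0.0006, 0.0142], "dr": [0, -14.7, 0]}
    - {"offset": [-0.0067, 0.0006, 0.0142], "dr": [0, -14.7, 0]}
    - {"offset": [-0.0067, 0.0006, 0.0142], "dr": [0, -14.7, 0]}
    - {"offset": [-0.0067, 0.0006, 0.0142], "dr": [0, -14.7, 0]}
    - {"offset": [-0.0067, 0.0006, 0.0142], "dr": [0, -14.7, 0]}
    - {"offset": [-0.0067, 0.0006, 0.0142], "dr": [0, -14.7, 0]}
    - {"offset": [-0.0067, 0.0006, 0.0142], "dr": [0, -14.7, 0]}
    - {"offset": [-0.0067, 0.0006, 0.0142], "dr": [0, -14.7, 0]}
    - {"offset": [-0.0067, 0.0006, 0.0142], "dr": [0, -14.7, 0]}
  gripper: 1

```text
time_s: 20.63
position: [0.5024, -0.2568, 0.1427]
tcp_rot: [[-0.939, 0.343, -0.005], [0.343, 0.939, 0.001], [0.005, -0.0, -1.0]]
force: [-0.2, -0.8, -0.7]
opening: 0.005
grasp_force: 0.0
```

servo_tool:
  targets:
    - {"offset": [0, 0, 0.012], "dr": [0, 0, 0]}
    - {"offset": [0, 0, 0.018], "dr": [0, 0, 0]}
    - {"offset": [0, 0, 0.021], "dr": [0, 0, 0]}
    - {"offset": [0, 0, 0.024], "dr": [0, 0, 0]}
    - {"offset": [0, 0, 0.026], "dr": [0, 0, 0]}
    - {"offset": [0, 0, 0.026], "dr": [0, 0, 0]}

```text
time_s: 21.13
position: [0.5019, -0.2565, 0.1212]
tcp_rot: [[-0.94, 0.342, -0.005], [0.342, 0.94, 0.001], [0.005, -0.001, -1.0]]
force: [-6.9, 5.0, 29.1]
opening: 0.007
grasp_force: 14.7
```

The bar top is at 0.121 under 29 N, which is exactly the home height. I'll retreat and check.

servo_tool:
  targets:
    - {"offset": [0, 0, -0.03], "dr": [0, 0, 0]}
    - {"offset": [0, 0, -0.07], "dr": [0, 0, 0]}
    - {"offset": [0, 0, -0.11], "dr": [0, 0, 0]}
    - {"offset": [0, 0.04, -0.13], "dr": [0, 0, 0]}
    - {"offset": [0.05, 0.25, -0.13], "dr": [0, 0, 0]}
    - {"offset": [0.05, 0.25, -0.13], "dr": [0, 0, 0]}
    - {"offset": [0.05, 0.25, -0.13], "dr": [0, 0, 0]}
    - {"offset": [0.05, 0.25, -0.13], "dr": [0, 0, 0]}
    - {"offset": [0.05, 0.25, -0.13], "dr": [0, 0, 0]}
    - {"offset": [0.05, 0.25, -0.13], "dr": [0, 0, 0]}
    - {"offset": [0.05, 0.25, -0.13], "dr": [0, 0, 0]}
    - {"offset": [0.05, 0.25, -0.13], "dr": [0, 0, 0]}
    - {"offset": [0.05, 0.25, -0.13], "dr": [0, 0, 0]}

```text
time_s: 22.22
position: [0.5417, -0.0064, 0.2467]
tcp_rot: [[-0.939, 0.344, -0.005], [0.344, 0.939, 0.0], [0.005, -0.001, -1.0]]
force: [1.1, -0.5, 0.4]
opening: 0.006
grasp_force: 0.0
```

Run:
```python
from h import *
from rig import bot,viewer
c=viewer.capture("scene");im=c["color"][:,:,::-1]
c=viewer.capture("top");im2=c["color"][:,:,::-1]
f=lambda a:cv2.resize(a,(400,400),interpolation=2)
o=np.vstack([np.hstack([f(im[130:210,175:255]),f(im2[170:270,350:450])]),np.hstack([cv2.resize(im[205:305,235:395],(400,200)),cv2.resize(im2[100:270,150:440],(400,200))])])
cv2.imwrite("pics/z.png",o);print(bot.read_state()["force"])
```

```text
[-0.36097536 -0.76383846 -0.19083131]
```

View pics/z.png

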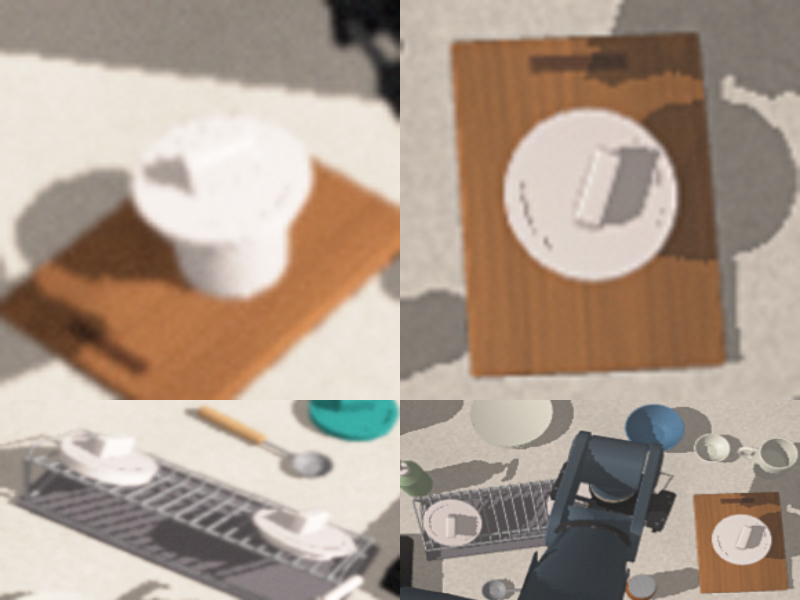

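The lid sits level on the upright tub, centred at about (590,195) in the upper-right panel. The other two lids lie bar up on the drainer, and nothing else has moved.

```bash
python3 -c "
from rig import ticket
print(ticket.hand_in())"
```

```text
the job is handed in; nothing more can be done
None
```

The middle lid fits: it snapped home on the upright tub at the expected height under 29 N. The too-large right lid is back on the drainer, bar up, the left lid was never touched, and the job was handed in at about 22 s.

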